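Start up the panel saw in order from its control boxes

ROBOT

A 7-joint arm with a two-finger parallel gripper is mounted at the origin on the work surface. World frame = base frame: x ahead of the robot, y to its left, z up, the work surface at z = 0. Lengths are in m, angles in rad, forces in N, time in s.
With the tool pointing down it reaches from about 0.35 to 0.9 m from the base axis. Payload 8.1 kg.
Tool frame: the origin (TCP) lies midway between the tips of the shut fingers; the grasp point (between the pads) lies 19 mm behind it; z points along the fingers, y is the line along which they close (so a half turn about z gives the same grasp; the last joint's range is limited). The gripper opens to 92 mm and grips with 3 to 60 N. Pads are 19 mm wide; open, the fingers measure 130 mm over their backs; the gripper's body (75 mm by 190 mm) begins 47 mm behind the grasp point.
Start: joints at [1.046, 0.434, 0.025, 1.573, -0.012, 1.134, -0.075], TCP at [0.256, -0.57, 0.227] pointing down, gripper open.
Joint ranges: [-2.62, 2.62], [-0.44, 2.09], [-1.27, 1.32], [0.08, 2.57], [-1.32, 4.46], [0.12, 2], [-2.74, 2.74]. Speed limits (rad/s): [2.22, 2.22, 3.01, 3.01, 3.14, 3.14, 3.14].

INTERFACE

Orientations are given as a 3x3 rotation matrix whose columns are the frame's x, y, z axes.
In Python, from plant import state, get_image, camera_info, hand_in, boxes_of, regions_of, pinpoint gives the robot as it stands.
- The arm moves only by the tool apply_moves, never from a script. Its argument "steps" is a list of rows, each an object with "xyz": the shift along the tool's x, y, z in m, a list of three; "rot": the turn, a rotation vector about the tool's x, y, z in rad, a list of three; "gripper": the finger opening in m, from 0 to 0.0918. A call has exactly 5 rows; each row is the pose to reach, as a shift and turn from the pose commanded when the call began, along the tool's axes at that moment; what a row does not reach only later rows make up. A row lasts 1/12 s, in which the tool goes at most 41.7 mm and 7.16 degrees, less where a joint would pass 70% of its speed; a pose out of reach is approached as far as the arm can. A call with a gripper value outside its range is refused whole. The fingers move at their own pace and stop on an object; "newtons" is the grip in N (left out, the last holds). Time passes only in rows, so rows that repeat a pose let the fingers close, or fill a call up. It gives the time, the measured TCP pose, the force, the opening and the grip force at its end, in the units of the state.
- state(): the state, without advancing time (a new reading comes with each control period).
- get_image(name): name is "scene" or "top" or "wrist"; returns (picture, depth): 400x640x3 uint8, red, green, blue; 400x640 float32, m along the optical axis (not along the pixel's ray), 0 where there is no reading.
- camera_info(name): a dict with "fx", "fy", "cx", "cy" (pixels), "k1" (the pictures are not rectified: a ray, as slopes to the right and down, at radius r is drawn at 1 + k1 r^2 times it, then the intrinsics apply), "xyz" and "orientation" of the camera in the world; the wrist camera has in their place "T_tool_cam" (4x4, takes a point from camera to tool coordinates, whose origin is the TCP and whose axes are the flange's). Camera axes: x right, y down, z forward; pixel columns grow to the right and rows downward; lengths in m; the calibration is good to about 2 mm. A picture is of the moment at which its call begins: read the wrist's pose just before it. camera_info takes no time and is no camera call.
- hand_in(): hands the job in; it is judged then, once.
Trained networks look in the newest picture that a camera, given by its name, has taken for a name from the list of things; names that differ only in an ending like _2 or _b are one class to them, and where a whole thing is asked for, a point or a joint stands for the part that bears it (a point fixed in the world has none). Each returns a list of dicts, best first, with "p" (0 to 1); they miss things now and then, are a little off and sometimes report something else, mostly with a low value. They report only what shows in the picture. A call takes as long as a camera call.
- boxes_of(target, camera): "bbox" ([centre column, centre row, width, height] in pixels, round what is visible of it).
- regions_of(target, camera): "region" (400x640 bool, what is visible of it) and "bbox" ([centre column, centre row, width, height] in pixels, round what is visible of it).
- pinpoint(target, camera): "position" ([column, row] in pixels: a listed point, or the origin of a listed thing).
The state is a dict: "time": time; "joints": joint angles; "qd": joint speeds; "joint_torque": joint torques, N m; "tcp_pos": TCP position; "tcp_rot": TCP orientation; "wrist_force": force on the tool from outside, world axes, zero at the start; "moment": the same for the moment, N m; "width": finger opening in m; "grasp_force": force on a finger pad.
Only numpy, scipy, OpenCV 4.12 (cv2) and the standard library are available. Lean on these libraries where they do the work, as an engineer would, in place of code of your own. Each camera call takes 0.05 s, during which the arm holds its last target. There are 200 camera calls.

TASK

Start up the panel saw with the closed fingertips, from the little control boxes standing on its table: first press the white-dotted end of the black rocker fully down to switch on the dust extraction, then push the blue scoring-blade button fully in so that it stays in, and last press the green main-blade button right down, hold it for a second and let it come up. Keep to this order, keep off the red stop button, and only press: leave the boxes and everything else standing where they are, without lifting or shoving them.

Things in the scene. Friction and masses are not known exactly. Their poses are not given: they have to be found in the camera images.
- extract_box: Dust extraction control box, grey with a black rocker on top. Loose control box on rubber feet, 80 x 80 mm, 50 mm high, about 0.85 kg; origin at the centre of its underside, z up. The rocker's 60 mm length lies along the box's x; its hinge lies along y, 62 mm above the underside, in the middle of the box.
- extract_rocker (a joint): Angle of the black rocker (a slab 60 x 30 x 8 mm), rad: 0 = off, 0.36 = fully on, at its stop. It clicks nowhere: it is stiff and stays where it is left. When off, the end with the white dot (the box's +x end) stands proud and slopes 0.18 rad; pressing that end down turns it on. About 3.5 N straight down on the dot moves it, and the dot sinks about 8 mm from off to on.
- extract_dot (a point): Centre of the white dot (12 mm across) on the upper face of the rocker, 22 mm from its hinge; moves with the rocker. When off it is about 70 mm above the box's underside.
- score_box: Scoring blade control box, grey with a blue button on top. Loose control box on rubber feet, 80 x 80 mm, 50 mm high, about 0.85 kg; origin at the centre of its underside, z up. 
- score_button (a joint): Travel of the blue push-latch button, m: 0 = out, 0.008 = fully in, at its stop. About 4 N moves it; it has no spring and stays where it is pushed.
- score_top (a point): Centre of the flat top of the blue button (34 mm across), in the middle of its box, 66 mm above the box's underside when out; moves with the button.
- main_box: Main blade control box, grey with a green button on top. Loose control box on rubber feet, 80 x 80 mm, 50 mm high, about 0.85 kg; origin at the centre of its underside, z up. 
- main_button (a joint): Travel of the green button, m: 0 = out, 0.006 = fully down, at its stop. Sprung: starts to move at 1.5 N, fully down at 5 N, and comes up when let go.
- main_top (a point): Centre of the flat top of the green button (34 mm across), in the middle of its box, 66 mm above the box's underside when out; moves with the button.
- stop_box: Stop box, yellow with a red mushroom button (40 mm across) on top, not to be pressed. Loose control box on rubber feet, 80 x 80 mm, 50 mm high, about 0.85 kg; origin at the centre of its underside, z up. 
- stop_button (a joint): Travel of the red mushroom button, m: 0 = out, 0.006 = fully down. Sprung.
- stop_top (a point): Centre of the top of the red mushroom button, in the middle of its box, 73 mm above the box's underside.
- tape: Bystander: yellow and black tape measure standing on edge, 84 x 34 mm, 60 mm high; origin under its centre.
- wax_can: Bystander: round can with a red label, 70 mm across, 75 mm high; origin under its centre.
- offcut: Bystander: plywood offcut lying flat, 120 x 60 x 18 mm; origin under its centre.
- spanner: Bystander: steel spanner lying flat, 150 mm long along its x.
- push_block: Bystander: orange push block with a black bow handle, 160 x 70 mm, 76 mm high; origin under its centre.
- oil_bottle: Bystander: white plastic bottle with a red cap, 60 mm across, 160 mm high; origin under its centre.

How it is judged:
By the outcome, as a careful person would: the job done as asked, in the order asked, and still so for the second after the job is handed in, with the robot touching nothing.
It also fails if it takes over 48 s, if anything falls off the work surface, if the arm or the gripper's body presses on something with over 40 N, if the wrist force passes 120 N, or if a joint passes its speed limit or range.

## Working session

There is one attempt and no reset: what is moved stays moved. The work goes in short steps, Python scripts to look and compute and a tool call to move; the robot and the scene stay as the last step left them, time stands still between calls to the robot, and variables do not carry over. Pictures are saved under pics/ and viewed, at most 10 in all, crops included, and the job is handed in when it is done.

Besides the shell and the picture viewer there is one more tool, called after ">>>" by a JSON object that holds its "method" and its "body", one argument or row to a line. apply_moves: Moves the arm, as the interface text tells. Its arguments: {"type":"object","properties":{"steps":{"type":"array"},"newtons":{"type":"number"}},"required":["steps"]}

```bash
mkdir -p pics
cat > h.py <<'E'
import numpy as np, cv2
from plant import *
def world(cam,uv,depth,st=None):
    c=camera_info(cam); u,v=uv
    K=np.array([[c['fx'],0,c['cx']],[0,c['fy'],c['cy']],[0,0,1.]])
    d=np.array([(u-c['cx'])/c['fx'],(v-c['cy'])/c['fy']]); s=d.copy()
    for _ in range(20): s=d/(1+c['k1']*(s@s))
    r=int(round(v));q=int(round(u)); w=depth[max(r-2,0):r+3,max(q-2,0):q+3]; w=w[w>0]
    z=np.median(w) if len(w) else np.nan
    p=np.array([s[0]*z,s[1]*z,z])
    if cam=='wrist':
        T=np.array(c['T_tool_cam']); p=T[:3,:3]@p+T[:3,3]
        return np.array(st['tcp_rot'])@p+np.array(st['tcp_pos'])
    return np.array(c['orientation'])@p+np.array(c['xyz'])
E
python3 - <<'E'
from h import *
s=state(); print(s['time'],s['tcp_pos'],np.round(s['tcp_rot'],3).tolist(),s['wrist_force'],s['width'])
for cam in('top','scene'):
    im,d=get_image(cam); cv2.imwrite(f'pics/{cam}0.png',im[:,:,::-1]); np.save(cam+'d.npy',d)
    for t in('extract_dot','score_top','main_top','stop_top','extract_box','score_box','main_box','stop_box'):
        for r in pinpoint(t,cam)[:2]: print(cam,t,round(r['p'],2),np.round(r['position'],1),np.round(world(cam,r['position'],d),4))
print(state()['time'])
E
```

```text
0.0 [ 0.25564021 -0.56976906  0.22593933] [[0.912, 0.409, -0.001], [0.409, -0.912, 0.001], [-0.0, -0.002, -1.0]] [ 0.19230135 -0.27199804  0.09847928] 0.09179791551911058
top extract_dot 0.85 [263.3 203.8] [0.4956 0.0349 0.0699]
top extract_dot 0.46 [382.8 197.4] [ 0.5036 -0.254   0.0644]
top score_top 0.62 [383.7 193.1] [ 0.514  -0.2566  0.0642]
top score_top 0.62 [263.4 201.5] [0.5012 0.0346 0.0694]
top main_top 0.45 [304.9 163.6] [ 0.5906 -0.0674  0.0657]
top stop_top 0.62 [147.4 159. ] [0.6122 0.3169 0.0731]
top extract_box 0.79 [261.9 211.1] [0.4782 0.039  0.067 ]
top score_box 0.68 [377.2 135.6] [ 0.6532 -0.2443  0.0748]
top score_box 0.67 [378.1 194.6] [ 0.5107 -0.243   0.063 ]
top main_box 0.91 [301.9 164.5] [ 0.5886 -0.0601  0.0657]
top stop_box 0.68 [156.9 161.1] [0.6095 0.3016 0.0518]
scene extract_dot 0.68 [445.6 256.2] [0.4348 0.2657 0.0029]
scene extract_dot 0.58 [360.7 216.6] [0.4973 0.0349 0.0709]
scene score_top 0.61 [272.2 190.4] [ 0.5221 -0.2669  0.0608]
scene main_top 0.49 [309.3 226.4] [ 0.6078 -0.0569  0.0615]
scene stop_top 0.35 [445.9 254.5] [0.4298 0.2641 0.0047]
scene stop_top 0.26 [345.1 213.1] [ 0.4352 -0.0557  0.0152]
scene extract_box 0.64 [346.3 210.6] [ 0.4304 -0.0548  0.0219]
scene extract_box 0.58 [368.1 233.7] [0.5181 0.0731 0.0419]
scene score_box 0.98 [279.1 206.2] [ 0.5473 -0.2185  0.0346]
scene score_box 0.5 [311.4 224.6] [ 0.6029 -0.0535  0.066 ]
scene main_box 0.87 [311. 238.] [ 0.6269 -0.0367  0.0432]
scene main_box 0.67 [367.3 233.6] [0.5194 0.0713 0.0423]
scene stop_box 0.68 [435.2 308.9] [0.6549 0.3308 0.026 ]
0.9
```

View pics/top0.png

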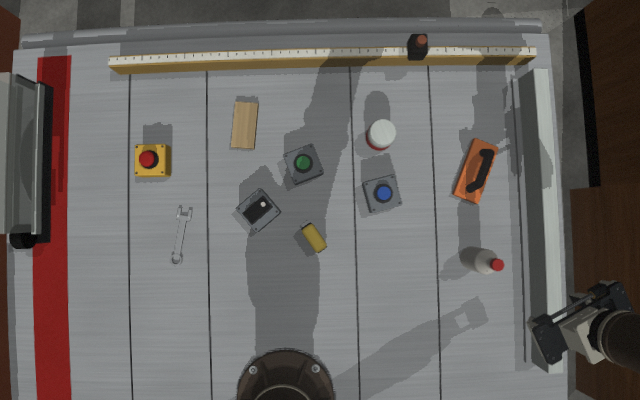

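View pics/scene0.png

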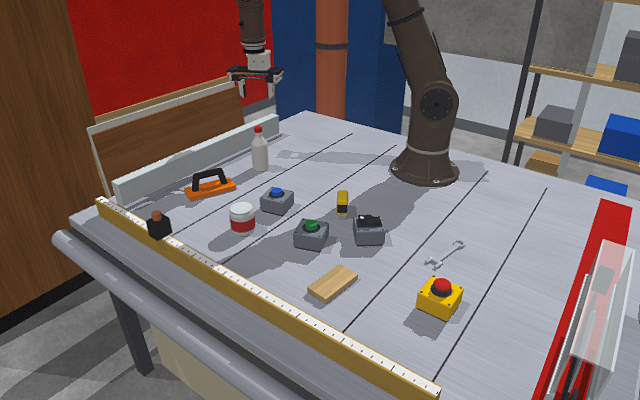

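The top view shows the rocker's white dot at about (263,204), the blue button at (384,193), the green at (303,162) and the red at (148,159). The tape stands at (313,238) and the can at (380,135). Next I'll refine these with colour centroids.

Run:
```python
from h import *
for cam in('top','scene'):
    im=cv2.imread(f'pics/{cam}0.png').astype(int);d=np.load(cam+'d.npy')
    b,g,r=im[...,0],im[...,1],im[...,2]
    C={'top':dict(blue=(384,193),green=(303,162),dot=(263,204)),'scene':dict(blue=(277,191),green=(311,225),dot=(361,217))}[cam]
    M=dict(blue=(b>r+60),green=(g>r+40)&(g>b+20),dot=(r>150)&(b>150))
    for k,(u,v) in C.items():
        m=np.zeros(b.shape,bool); w=6 if k=='dot' else 16; m[v-w:v+w,u-w:u+w]=1; m&=M[k]
        y,x=np.nonzero(m)
        if len(x)==0: print(cam,k,'none');continue
        P=np.array([world(cam,(a,c),d) for a,c in zip(x,y)])
        Q=P[P[:,2]>0.058] if k!='dot' else P
        print(cam,k,len(x),x.mean(),y.mean(),'mean',Q.mean(0).round(4),'med z',np.median(P[:,2]).round(4), 'ctr',((Q.max(0)+Q.min(0))/2).round(4),np.ptp(Q,axis=0).round(3))
    if cam=='top':
        # heights around rocker and box orientation
        P=np.array([[*world(cam,(a,c),d),a,c] for a in range(232,285) for c in range(183,236)])
        for n,lo,hi in(('box',.044,.055),('rock',.057,.08)):
            q=P[(P[:,2]>lo)&(P[:,2]<hi)]; print(n,len(q),cv2.minAreaRect(q[:,:2].astype(np.float32)*1000), q[:,:3].mean(0))
        R=q; A=np.c_[R[:,:2]-R[:,:2].mean(0),np.ones(len(R))]; print('plane',np.linalg.lstsq(A,R[:,2],rcond=None)[0])
        x=cv2.resize(im[150:250,220:420].astype(np.uint8),None,fx=4,fy=4,interpolation=cv2.INTER_CUBIC); cv2.imwrite('pics/crop.png',x)
```

```text
top blue 141 383.70212765957444 192.7659574468085 mean [ 0.5148 -0.2566  0.0641] med z 0.0644 ctr [ 0.5143 -0.2567  0.0625] [0.029 0.032 0.006]
top green 38 299.5 161.23684210526315 mean [ 0.5969 -0.0545  0.0649] med z 0.0651 ctr [ 0.595  -0.059   0.0646] [0.03  0.022 0.004]
top dot 13 262.61538461538464 203.6153846153846 mean [0.4961 0.0366 0.0694] med z 0.0694 ctr [0.4964 0.0368 0.0695] [0.007 0.007 0.001]Traceback (most recent call last):
  File "<stdin>", line 16, in <module>
  File "h.py", line 4, in world
    c=camera_info(cam); u,v=uv
ValueError: time passes only in moves, steps and waits
```

```bash
sed -i "s/^def world/_c={}\ndef ci(n):\n    if n not in _c: _c[n]=camera_info(n)\n    return _c[n]\ndef world/; s/c=camera_info(cam)/c=ci(cam)/" h.py
python3 - <<'E'
from h import *
for cam in('top','scene'):
    im=cv2.imread(f'pics/{cam}0.png').astype(int);d=np.load(cam+'d.npy')
    b,g,r=im[...,0],im[...,1],im[...,2]
    C={'top':dict(blue=(384,193),green=(303,162),dot=(263,204)),'scene':dict(blue=(277,191),green=(311,225),dot=(361,217))}[cam]
    M=dict(blue=(b>r+40),green=(g>r+20)&(g>b+8),dot=(r>150)&(b>150))
    for k,(u,v) in C.items():
        m=np.zeros(b.shape,bool); w=6 if k=='dot' else 16; m[v-w:v+w,u-w:u+w]=1; m&=M[k]
        y,x=np.nonzero(m)
        if len(x)==0: print(cam,k,'none');continue
        P=np.array([world(cam,(a,c),d) for a,c in zip(x,y)])
        Q=P[P[:,2]>0.060] if k!='dot' else P
        print(cam,k,len(x),x.mean(),y.mean(),'mean',Q.mean(0).round(4),'med z',np.median(P[:,2]).round(4), 'ctr',((Q.max(0)+Q.min(0))/2).round(4),np.ptp(Q,axis=0).round(3))
    if cam=='top':
        P=np.array([[*world(cam,(a,c),d),a,c] for a in range(232,285) for c in range(183,236)])
        for n,lo,hi in(('box',.044,.09),('rock',.059,.08)):
            q=P[(P[:,2]>lo)&(P[:,2]<hi)]; print(n,len(q),cv2.minAreaRect(q[:,:2].astype(np.float32)*1000), q[:,:3].mean(0))
        A=np.c_[q[:,:2]-q[:,:2].mean(0),np.ones(len(q))]; print('plane',np.linalg.lstsq(A,q[:,2],rcond=None)[0])
        x=cv2.resize(im[150:250,220:420].astype(np.uint8),None,fx=4,fy=4,interpolation=cv2.INTER_CUBIC); cv2.imwrite('pics/crop.png',x)
E
```

```text
top blue 154 383.42857142857144 192.7792207792208 mean [ 0.5152 -0.2565  0.064 ] med z 0.0643 ctr [ 0.5155 -0.2567  0.0629] [0.032 0.032 0.005]
top green 151 302.58940397350995 162.19205298013244 mean [ 0.5941 -0.0626  0.065 ] med z 0.0651 ctr [ 0.5939 -0.0628  0.064 ] [0.032 0.029 0.005]
top dot 13 262.61538461538464 203.6153846153846 mean [0.4961 0.0366 0.0694] med z 0.0694 ctr [0.4964 0.0368 0.0695] [0.007 0.007 0.001]
box 1042 ((482.42828369140625, 52.483123779296875), (79.73870849609375, 80.47944641113281), 39.158782958984375) [0.48217618 0.05119891 0.05445939]
rock 319 ((482.42559814453125, 52.49985885620117), (37.81792449951172, 58.78736114501953), 43.606571197509766) [0.48261101 0.05172561 0.06528904]
plane [ 0.09270474 -0.11136022  0.06528904]
scene blue 88 276.0568181818182 191.2159090909091 mean [ 0.518  -0.2546  0.0631] med z 0.0609 ctr [ 0.5177 -0.2573  0.0628] [0.028 0.028 0.006]
scene green 117 310.7435897435897 224.7094017094017 mean [ 0.5974 -0.0605  0.0638] med z 0.0622 ctr [ 0.5944 -0.0619  0.0634] [0.033 0.031 0.007]
scene dot 7 361.42857142857144 217.14285714285714 mean [0.496  0.0365 0.0691] med z 0.0688 ctr [0.4963 0.036  0.0692] [0.01  0.008 0.002]
```

View pics/crop.png

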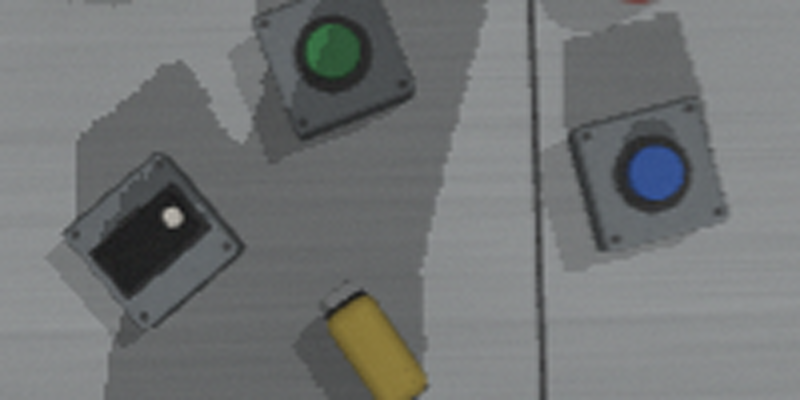

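The crop confirms the layout, with the dot at the end of the rocker nearer the green box. I'll use these targets:

| Target | x (m) | y (m) | z (m) |
|---|---|---|---|
| Dot | 0.496 | 0.037 | 0.070 |
| Blue | 0.516 | -0.256 | 0.066 |
| Green | 0.595 | -0.062 | 0.066 |

First I'll close the fingers and fly to a point above the dot.

>>> {"method": "apply_moves", "body": {
  "steps": [
    {"xyz": [0.03,-0.028,0],"rot": [0,0,-0.12],"gripper": 0},
    {"xyz": [0.058,-0.057,0],"rot": [0,0,-0.24],"gripper": 0},
    {"xyz": [0.087,-0.085,0],"rot": [0,0,-0.36],"gripper": 0},
    {"xyz": [0.116,-0.114,0],"rot": [0,0,-0.48],"gripper": 0},
    {"xyz": [0.145,-0.142,0],"rot": [0,0,-0.6],"gripper": 0}
  ],
  "newtons": 20
}}

```text
time: 1.32
tcp_pos: [0.3303, -0.3795, 0.2269]
tcp_rot: [[0.517, 0.856, 0.0], [0.856, -0.517, -0.001], [-0.0, 0.0, -1.0]]
wrist_force: [1.4, 0.2, -0.5]
width: 0.0632
grasp_force: 0.0
```

```bash
cat > go.py <<'E'
import sys; from h import *
# go.py x y z yaw_deg(of tool x): shift in tool axes and rotation vector to a tool-down pose
from scipy.spatial.transform import Rotation as Rn
x,y,z,yaw=map(float,sys.argv[1:5]); s=state(); R=np.array(s['tcp_rot']); a=np.radians(yaw)
X=np.array([np.cos(a),np.sin(a),0]); Z=np.array([0,0,-1.]); T=np.c_[X,np.cross(Z,X),Z]
print('t',round(s['time'],2),'pos',np.round(s['tcp_pos'],4),'F',np.round(s['wrist_force'],1),'w',round(s['width'],4),'j',np.round(s['joints'],2))
print('xyz',np.round(R.T@(np.array([x,y,z])-s['tcp_pos']),4),'rot',np.round(Rn.from_matrix(R.T@T).as_rotvec(),3))
E
python3 go.py .4975 .0355 .2 130
```

```text
t 1.32 pos [ 0.3303 -0.3795  0.2269] F [ 1.4  0.2 -0.5] w 0.0632 j [ 0.89  0.25 -0.18  1.85  0.05  1.04  0.15]
xyz [ 0.4417 -0.0714  0.0267] rot [ 0.000e+00  1.000e-03 -1.241e+00]
```

>>> {"method": "apply_moves", "body": {
  "steps": [
    {"xyz": [0.04,-0.006,0.002],"rot": [0,0,-0.12],"gripper": 0},
    {"xyz": [0.08,-0.012,0.004],"rot": [0,0,-0.24],"gripper": 0},
    {"xyz": [0.12,-0.018,0.006],"rot": [0,0,-0.36],"gripper": 0},
    {"xyz": [0.16,-0.024,0.008],"rot": [0,0,-0.48],"gripper": 0},
    {"xyz": [0.2,-0.03,0.01],"rot": [0,0,-0.6],"gripper": 0}
  ]
}}

```text
time: 1.73
tcp_pos: [0.4092, -0.1934, 0.217]
tcp_rot: [[-0.056, 0.998, 0.001], [0.998, 0.056, -0.001], [-0.001, 0.001, -1.0]]
wrist_force: [1.1, -0.8, 0.1]
width: 0.0296
grasp_force: 0.0
```

```bash
python3 go.py .4975 .0355 .2 130
```

```text
t 1.73 pos [ 0.4092 -0.1934  0.217 ] F [ 1.1 -0.8  0.1] w 0.0296 j [ 0.67  0.2  -0.4   1.96  0.09  1.    0.28]
xyz [0.2235 0.101  0.0169] rot [ 0.     0.001 -0.642]
```

>>> {"method": "apply_moves", "body": {
  "steps": [
    {"xyz": [0.036,0.016,0.003],"rot": [0,0,-0.12],"gripper": 0},
    {"xyz": [0.072,0.032,0.006],"rot": [0,0,-0.24],"gripper": 0},
    {"xyz": [0.108,0.048,0.01],"rot": [0,0,-0.36],"gripper": 0},
    {"xyz": [0.144,0.065,0.013],"rot": [0,0,-0.48],"gripper": 0},
    {"xyz": [0.18,0.081,0.017],"rot": [0,0,-0.6],"gripper": 0}
  ]
}}

```text
time: 2.15
tcp_pos: [0.4812, -0.0094, 0.2001]
tcp_rot: [[-0.61, 0.792, 0.001], [0.792, 0.61, -0.0], [-0.001, 0.001, -1.0]]
wrist_force: [1.5, -0.5, 0.0]
width: 0.0008
grasp_force: 0.0
```

```bash
python3 go.py .4975 .0355 .12 130
```

```text
t 2.15 pos [ 0.4812 -0.0094  0.2001] F [ 1.5 -0.5  0. ] w 0.0008 j [ 0.4   0.29 -0.6   1.91  0.2   0.99  0.36]
xyz [0.0257 0.0402 0.0801] rot [ 0.001  0.001 -0.042]
```

>>> {"method": "apply_moves", "body": {
  "steps": [
    {"xyz": [0.012,0.02,0.02],"rot": [0,0,-0.04],"gripper": 0},
    {"xyz": [0.025,0.04,0.045],"rot": [0,0,-0.04],"gripper": 0},
    {"xyz": [0.0257,0.0402,0.07],"rot": [0,0,-0.04],"gripper": 0},
    {"xyz": [0.0257,0.0402,0.08],"rot": [0,0,-0.04],"gripper": 0},
    {"xyz": [0.0257,0.0402,0.08],"rot": [0,0,-0.04],"gripper": 0}
  ]
}}

```text
time: 2.57
tcp_pos: [0.4952, 0.033, 0.1176]
tcp_rot: [[-0.638, 0.77, -0.005], [0.77, 0.638, -0.001], [0.002, -0.004, -1.0]]
wrist_force: [-0.4, -0.2, 0.2]
width: 0.0004
grasp_force: 0.0
```

```bash
python3 go.py .4975 .0355 .074 130
python3 - <<'E'
from h import *
s=state(); im,d=get_image('wrist'); cv2.imwrite('pics/w1.png',im[:,:,::-1])
for r in pinpoint('extract_dot','wrist')[:2]: print(r['p'],r['position'],world('wrist',r['position'],d,s))
E
```

```text
t 2.57 pos [0.4952 0.033  0.1176] F [-0.4 -0.2  0.2] w 0.0004 j [ 0.27  0.43 -0.58  1.97  0.31  0.84  0.21]
xyz [0.0004 0.0035 0.0436] rot [-0.004 -0.002 -0.007]
0.72 [319.3, 213.5] [0.4938553  0.03714381 0.07063784]
```

View pics/w1.png

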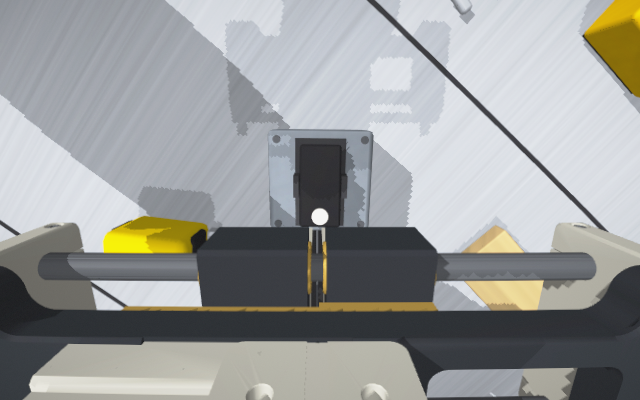

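The wrist view shows the white dot at (320,216), in line with the closed fingertips at column 318, and the rocker runs away from the hand as planned. I'll descend now.

>>> {"method": "apply_moves", "body": {
  "steps": [
    {"xyz": [0,0,0.015],"rot": [0,0,0],"gripper": 0},
    {"xyz": [0,0,0.03],"rot": [0,0,0],"gripper": 0},
    {"xyz": [0,0,0.038],"rot": [0,0,0],"gripper": 0},
    {"xyz": [0,0,0.042],"rot": [0,0,0],"gripper": 0},
    {"xyz": [0,0,0.042],"rot": [0,0,0],"gripper": 0}
  ]
}}

```text
time: 3.08
tcp_pos: [0.4971, 0.033, 0.078]
tcp_rot: [[-0.637, 0.771, 0.0], [0.771, 0.637, -0.0], [-0.0, -0.0, -1.0]]
wrist_force: [-0.6, -0.7, 0.3]
width: 0.0004
grasp_force: 0.0
```

```bash
python3 go.py .4965 .0357 .072 130
```

```text
t 3.08 pos [0.4971 0.033  0.078 ] F [-0.6 -0.7  0.3] w 0.0004 j [ 0.24  0.48 -0.55  2.01  0.36  0.75  0.16]
xyz [0.0024 0.0013 0.006 ] rot [-0.     0.    -0.008]
```

>>> {"method": "apply_moves", "body": {
  "steps": [
    {"xyz": [0.002,0.001,0.003],"rot": [0,0,0],"gripper": 0},
    {"xyz": [0.002,0.001,0.006],"rot": [0,0,0],"gripper": 0},
    {"xyz": [0.002,0.001,0.008],"rot": [0,0,0],"gripper": 0},
    {"xyz": [0.002,0.001,0.009],"rot": [0,0,0],"gripper": 0},
    {"xyz": [0.002,0.001,0.01],"rot": [0,0,0],"gripper": 0}
  ]
}}

```text
time: 3.5
tcp_pos: [0.4972, 0.0356, 0.0681]
tcp_rot: [[-0.637, 0.771, 0.001], [0.771, 0.637, -0.0], [-0.001, 0.001, -1.0]]
wrist_force: [2.0, -2.3, 3.8]
width: 0.0002
grasp_force: 1.6
```

>>> {"method": "apply_moves", "body": {
  "steps": [
    {"xyz": [0,0,0.001],"rot": [0,0,0],"gripper": 0},
    {"xyz": [0,0,0.002],"rot": [0,0,0],"gripper": 0},
    {"xyz": [0,0,0.0025],"rot": [0,0,0],"gripper": 0},
    {"xyz": [0,0,0.003],"rot": [0,0,0],"gripper": 0},
    {"xyz": [0,0,0.003],"rot": [0,0,0],"gripper": 0}
  ]
}}

```text
time: 3.92
tcp_pos: [0.4972, 0.0355, 0.065]
tcp_rot: [[-0.637, 0.771, 0.001], [0.771, 0.637, -0.0], [-0.001, 0.001, -1.0]]
wrist_force: [2.2, -2.3, 5.1]
width: 0.0005
grasp_force: 2.4
```

>>> {"method": "apply_moves", "body": {
  "steps": [
    {"xyz": [0,0,0.0005],"rot": [0,0,0],"gripper": 0},
    {"xyz": [0,0,0.001],"rot": [0,0,0],"gripper": 0},
    {"xyz": [0,0,0.0015],"rot": [0,0,0],"gripper": 0},
    {"xyz": [0,0,0.002],"rot": [0,0,0],"gripper": 0},
    {"xyz": [0,0,0.002],"rot": [0,0,0],"gripper": 0}
  ]
}}

```text
time: 4.33
tcp_pos: [0.4973, 0.0355, 0.0633]
tcp_rot: [[-0.637, 0.771, 0.002], [0.771, 0.637, -0.0], [-0.001, 0.001, -1.0]]
wrist_force: [2.2, -2.6, 8.2]
width: 0.0003
grasp_force: 4.9
```

>>> {"method": "apply_moves", "body": {
  "steps": [
    {"xyz": [0,0,0.0005],"rot": [0,0,0],"gripper": 0},
    {"xyz": [0,0,0.0005],"rot": [0,0,0],"gripper": 0},
    {"xyz": [0,0,0.001],"rot": [0,0,0],"gripper": 0},
    {"xyz": [0,0,0.001],"rot": [0,0,0],"gripper": 0},
    {"xyz": [0,0,0.001],"rot": [0,0,0],"gripper": 0}
  ]
}}

```text
time: 4.75
tcp_pos: [0.4974, 0.0355, 0.0629]
tcp_rot: [[-0.637, 0.771, 0.002], [0.771, 0.637, -0.001], [-0.002, 0.001, -1.0]]
wrist_force: [-0.6, -3.7, 18.6]
width: 0.0005
grasp_force: 9.2
```

The force jumped to 18.6 N at z = 0.063, as expected at the stop. I'll lift and check.

>>> {"method": "apply_moves", "body": {
  "steps": [
    {"xyz": [0,0,-0.01],"rot": [0,0,0],"gripper": 0},
    {"xyz": [0,0,-0.03],"rot": [0,0,0],"gripper": 0},
    {"xyz": [0,0,-0.055],"rot": [0,0,0],"gripper": 0},
    {"xyz": [0,0,-0.075],"rot": [0,0,0],"gripper": 0},
    {"xyz": [0,0,-0.075],"rot": [0,0,0],"gripper": 0}
  ]
}}

```text
time: 5.17
tcp_pos: [0.4978, 0.0367, 0.14]
tcp_rot: [[-0.638, 0.77, 0.004], [0.77, 0.638, 0.001], [-0.002, 0.004, -1.0]]
wrist_force: [1.1, 0.1, 0.3]
width: 0.0005
grasp_force: 0.0
```

```bash
python3 go.py .516 -.2563 .135 130
python3 - <<'E'
from h import *
im,d=get_image('scene'); cv2.imwrite('pics/s1.png',cv2.resize(im[150:300,220:470,::-1],None,fx=3,fy=3,interpolation=cv2.INTER_CUBIC)); d0=np.load('scened.npy')
P=np.array([world('scene',(a,c),d) for a in range(352,388) for c in range(207,232)]);P=P[(P[:,2]>.057)&(P[:,2]<.08)]
e=np.array([.64,-.77]); t=(P[:,:2]-[.4824,.0525])@e
m=abs(t)<.03; print(np.polyfit(t[m],P[m,2],1),m.sum())
E
```

```text
t 5.17 pos [0.4978 0.0367 0.14  ] F [1.1 0.1 0.3] w 0.0005 j [ 0.28  0.4  -0.6   1.95  0.29  0.88  0.23]
xyz [-0.2373 -0.1728  0.0049] rot [ 0.004  0.002 -0.007]
[-0.15384151  0.06378648] 172
```

View pics/s1.png

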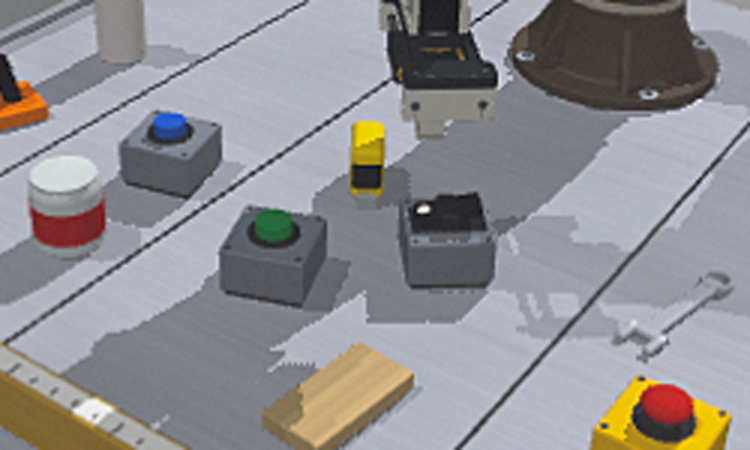

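The crop shows the dot end at (423,210) now lower than the far end, the fitted slope is -0.15, and the boxes have not moved. Next is the blue button.

>>> {"method": "apply_moves", "body": {
  "steps": [
    {"xyz": [-0.03,-0.0218,0],"rot": [0,0,0],"gripper": 0},
    {"xyz": [-0.06,-0.0436,0],"rot": [0,0,0],"gripper": 0},
    {"xyz": [-0.09,-0.0655,0],"rot": [0,0,0],"gripper": 0},
    {"xyz": [-0.12,-0.0874,0],"rot": [0,0,0],"gripper": 0},
    {"xyz": [-0.15,-0.1092,0],"rot": [0,0,0],"gripper": 0}
  ]
}}

```text
time: 5.63
tcp_pos: [0.5066, -0.1508, 0.1356]
tcp_rot: [[-0.638, 0.77, -0.002], [0.77, 0.638, 0.001], [0.002, -0.001, -1.0]]
wrist_force: [1.8, 0.4, 0.4]
width: 0.0005
grasp_force: 0.0
```

>>> {"method": "apply_moves", "body": {
  "steps": [
    {"xyz": [-0.03,-0.0218,0],"rot": [0,0,0],"gripper": 0},
    {"xyz": [-0.06,-0.0436,0.01],"rot": [0,0,0],"gripper": 0},
    {"xyz": [-0.087,-0.0635,0.02],"rot": [0,0,0],"gripper": 0},
    {"xyz": [-0.087,-0.0635,0.03],"rot": [0,0,0],"gripper": 0},
    {"xyz": [-0.087,-0.0635,0.03],"rot": [0,0,0],"gripper": 0}
  ]
}}

```text
time: 6.05
tcp_pos: [0.5117, -0.2585, 0.1033]
tcp_rot: [[-0.634, 0.773, -0.005], [0.773, 0.634, 0.002], [0.005, -0.003, -1.0]]
wrist_force: [-0.9, 1.3, -1.5]
width: 0.0005
grasp_force: 0.0
```

```bash
python3 go.py .516 -.2563 .072 130
python3 - <<'E'
from h import *
s=state(); im,d=get_image('wrist'); cv2.imwrite('pics/w2.png',im[:,:,::-1])
for r in pinpoint('score_top','wrist')[:2]: print(r['p'],r['position'],world('wrist',r['position'],d,s))
E
python3 go.py .516 -.2563 .072 130
```

```text
t 6.05 pos [ 0.5117 -0.2585  0.1033] F [-0.9  1.3 -1.5] w 0.0005 j [ 0.73  0.54 -0.5   1.8   0.32  0.88  0.77]
xyz [-0.0011  0.0048  0.0313] rot [-0.003 -0.005 -0.011]
0.75 [321.1, 224.9] [ 0.51467327 -0.25760035  0.06621486]
t 6.15 pos [ 0.5136 -0.2554  0.1056] F [0.3 0.7 0.6] w 0.0005 j [ 0.72  0.54 -0.5   1.8   0.32  0.89  0.77]
xyz [-0.0024  0.0013  0.0336] rot [-0.    -0.003 -0.006]
```

Wrist and top cameras agree on the blue button's position to within 2 mm, so I'll descend.

>>> {"method": "apply_moves", "body": {
  "steps": [
    {"xyz": [-0.002,0.001,0.01],"rot": [0,0,0],"gripper": 0},
    {"xyz": [-0.002,0.001,0.02],"rot": [0,0,0],"gripper": 0},
    {"xyz": [-0.002,0.001,0.03],"rot": [0,0,0],"gripper": 0},
    {"xyz": [-0.002,0.001,0.035],"rot": [0,0,0],"gripper": 0},
    {"xyz": [-0.002,0.001,0.037],"rot": [0,0,0],"gripper": 0}
  ]
}}

```text
time: 6.57
tcp_pos: [0.5157, -0.2571, 0.0683]
tcp_rot: [[-0.638, 0.77, -0.002], [0.77, 0.638, 0.001], [0.002, -0.001, -1.0]]
wrist_force: [-0.3, 0.3, -0.0]
width: 0.0004
grasp_force: 0.0
```

>>> {"method": "apply_moves", "body": {
  "steps": [
    {"xyz": [0,0,0.001],"rot": [0,0,0],"gripper": 0},
    {"xyz": [0,0,0.002],"rot": [0,0,0],"gripper": 0},
    {"xyz": [0,0,0.003],"rot": [0,0,0],"gripper": 0},
    {"xyz": [0,0,0.004],"rot": [0,0,0],"gripper": 0},
    {"xyz": [0,0,0.005],"rot": [0,0,0],"gripper": 0}
  ]
}}

```text
time: 6.98
tcp_pos: [0.5167, -0.258, 0.0651]
tcp_rot: [[-0.637, 0.771, 0.001], [0.771, 0.637, -0.0], [-0.001, 0.0, -1.0]]
wrist_force: [-0.6, -0.1, 4.0]
width: 0.0007
grasp_force: 1.9
```

>>> {"method": "apply_moves", "body": {
  "steps": [
    {"xyz": [0,0,0.001],"rot": [0,0,0],"gripper": 0},
    {"xyz": [0,0,0.002],"rot": [0,0,0],"gripper": 0},
    {"xyz": [0,0,0.003],"rot": [0,0,0],"gripper": 0},
    {"xyz": [0,0,0.004],"rot": [0,0,0],"gripper": 0},
    {"xyz": [0,0,0.005],"rot": [0,0,0],"gripper": 0}
  ]
}}

```text
time: 7.4
tcp_pos: [0.5167, -0.2579, 0.0598]
tcp_rot: [[-0.637, 0.771, 0.0], [0.771, 0.637, -0.0], [-0.0, 0.0, -1.0]]
wrist_force: [0.1, -0.8, 3.7]
width: 0.0006
grasp_force: 1.9
```

>>> {"method": "apply_moves", "body": {
  "steps": [
    {"xyz": [0,0,0.0005],"rot": [0,0,0],"gripper": 0},
    {"xyz": [0,0,0.001],"rot": [0,0,0],"gripper": 0},
    {"xyz": [0,0,0.0015],"rot": [0,0,0],"gripper": 0},
    {"xyz": [0,0,0.002],"rot": [0,0,0],"gripper": 0},
    {"xyz": [0,0,0.002],"rot": [0,0,0],"gripper": 0}
  ]
}}

```text
time: 7.82
tcp_pos: [0.5167, -0.258, 0.0583]
tcp_rot: [[-0.637, 0.771, 0.001], [0.771, 0.637, -0.001], [-0.001, 0.0, -1.0]]
wrist_force: [-0.9, -0.6, 8.7]
width: 0.0004
grasp_force: 4.7
```

>>> {"method": "apply_moves", "body": {
  "steps": [
    {"xyz": [0,0,0.0005],"rot": [0,0,0],"gripper": 0},
    {"xyz": [0,0,0.001],"rot": [0,0,0],"gripper": 0},
    {"xyz": [0,0,0.001],"rot": [0,0,0],"gripper": 0},
    {"xyz": [0,0,0.001],"rot": [0,0,0],"gripper": 0},
    {"xyz": [0,0,0.001],"rot": [0,0,0],"gripper": 0}
  ]
}}

```text
time: 8.23
tcp_pos: [0.5168, -0.258, 0.0582]
tcp_rot: [[-0.637, 0.771, 0.001], [0.771, 0.637, -0.001], [-0.001, -0.0, -1.0]]
wrist_force: [-4.2, 1.7, 20.0]
width: 0.0006
grasp_force: 9.6
```

>>> {"method": "apply_moves", "body": {
  "steps": [
    {"xyz": [0,0,-0.01],"rot": [0,0,0],"gripper": 0},
    {"xyz": [0,0,-0.03],"rot": [0,0,0],"gripper": 0},
    {"xyz": [0,0,-0.055],"rot": [0,0,0],"gripper": 0},
    {"xyz": [0,0,-0.08],"rot": [0,0,0],"gripper": 0},
    {"xyz": [0,0,-0.08],"rot": [0,0,0],"gripper": 0}
  ]
}}

```text
time: 8.65
tcp_pos: [0.5187, -0.2582, 0.1411]
tcp_rot: [[-0.637, 0.771, 0.006], [0.771, 0.637, -0.002], [-0.005, 0.003, -1.0]]
wrist_force: [0.9, -0.6, -0.2]
width: 0.0008
grasp_force: 0.0
```

```bash
python3 go.py .5945 -.0622 .13 130
python3 - <<'E'
from h import *
for cam in ('top','scene'):
    im,d=get_image(cam); cv2.imwrite(f'pics/{cam}2.png',im[:,:,::-1]); m=im.astype(int); b=(m[...,2]>m[...,0]+40); 
    u,v=dict(top=(384,193),scene=(277,191))[cam]
    y,x=np.nonzero(b[v-14:v+14,u-14:u+14]); P=np.array([world(cam,(a+u-14,c+v-14),d) for a,c in zip(x,y)]); print(cam,len(x),P.mean(0).round(4),np.percentile(P[:,2],[50,90]).round(4))
E
```

```text
t 8.65 pos [ 0.5187 -0.2582  0.1411] F [ 0.9 -0.6 -0.2] w 0.0008 j [ 0.74  0.5  -0.52  1.76  0.3   0.95  0.79]
xyz [0.1028 0.1833 0.0111] rot [ 0.003  0.005 -0.007]
top 46 [ 0.5071 -0.2462  0.0745] [0.057 0.136]
scene 64 [ 0.516 -0.257  0.055] [0.0555 0.0569]
```

The blue button is in at z ≈ 0.057 (it was 0.064). Green is next.

>>> {"method": "apply_moves", "body": {
  "steps": [
    {"xyz": [0.018,0.032,0],"rot": [0,0,0],"gripper": 0},
    {"xyz": [0.036,0.064,0],"rot": [0,0,0],"gripper": 0},
    {"xyz": [0.054,0.096,0],"rot": [0,0,0],"gripper": 0},
    {"xyz": [0.072,0.128,0],"rot": [0,0,0],"gripper": 0},
    {"xyz": [0.09,0.16,0.0],"rot": [0,0,0],"gripper": 0}
  ]
}}

```text
time: 9.17
tcp_pos: [0.5817, -0.085, 0.1353]
tcp_rot: [[-0.637, 0.771, -0.003], [0.771, 0.637, 0.0], [0.002, -0.002, -1.0]]
wrist_force: [0.9, 0.5, -0.1]
width: 0.0006
grasp_force: 0.0
```

>>> {"method": "apply_moves", "body": {
  "steps": [
    {"xyz": [0.0128,0.0233,0.01],"rot": [0,0,0],"gripper": 0},
    {"xyz": [0.0128,0.0233,0.02],"rot": [0,0,0],"gripper": 0},
    {"xyz": [0.0128,0.0233,0.03],"rot": [0,0,0],"gripper": 0},
    {"xyz": [0.0128,0.0233,0.03],"rot": [0,0,0],"gripper": 0},
    {"xyz": [0.0128,0.0233,0.03],"rot": [0,0,0],"gripper": 0}
  ]
}}

```text
time: 9.58
tcp_pos: [0.5908, -0.0635, 0.1052]
tcp_rot: [[-0.636, 0.772, -0.003], [0.772, 0.636, -0.001], [0.002, -0.003, -1.0]]
wrist_force: [-0.3, 0.0, -0.4]
width: 0.0003
grasp_force: 0.0
```

```bash
python3 - <<'E'
from h import *
s=state(); im,d=get_image('wrist')
for r in pinpoint('main_top','wrist')[:2]: print(r['p'],r['position'],world('wrist',r['position'],d,s))
E
python3 go.py .5945 -.0622 .072 130
```

```text
0.83 [322.9, 224.9] [ 0.59506376 -0.0622024   0.06677335]
t 9.68 pos [ 0.5918 -0.0634  0.1066] F [ 0.4 -0.1 -0.3] w 0.0005 j [ 0.37  0.57 -0.51  1.75  0.34  0.91  0.4 ]
xyz [-0.0008  0.0029  0.0346] rot [-0.001  0.    -0.009]
```

>>> {"method": "apply_moves", "body": {
  "steps": [
    {"xyz": [-0.001,0.002,0.01],"rot": [0,0,0],"gripper": 0},
    {"xyz": [-0.001,0.002,0.02],"rot": [0,0,0],"gripper": 0},
    {"xyz": [-0.001,0.002,0.03],"rot": [0,0,0],"gripper": 0},
    {"xyz": [-0.001,0.002,0.035],"rot": [0,0,0],"gripper": 0},
    {"xyz": [-0.001,0.002,0.038],"rot": [0,0,0],"gripper": 0}
  ]
}}

```text
time: 10.1
tcp_pos: [0.5935, -0.0614, 0.0672]
tcp_rot: [[-0.637, 0.771, -0.002], [0.771, 0.637, 0.0], [0.001, -0.002, -1.0]]
wrist_force: [0.1, -0.5, -0.3]
width: 0.0007
grasp_force: 0.0
```

>>> {"method": "apply_moves", "body": {
  "steps": [
    {"xyz": [0,0,0.0015],"rot": [0,0,0],"gripper": 0},
    {"xyz": [0,0,0.003],"rot": [0,0,0],"gripper": 0},
    {"xyz": [0,0,0.004],"rot": [0,0,0],"gripper": 0},
    {"xyz": [0,0,0.005],"rot": [0,0,0],"gripper": 0},
    {"xyz": [0,0,0.006],"rot": [0,0,0],"gripper": 0}
  ]
}}

```text
time: 10.52
tcp_pos: [0.5944, -0.0612, 0.063]
tcp_rot: [[-0.637, 0.771, 0.0], [0.771, 0.637, -0.0], [-0.0, 0.0, -1.0]]
wrist_force: [-2.0, 0.6, 2.9]
width: 0.0003
grasp_force: 1.7
```

>>> {"method": "apply_moves", "body": {
  "steps": [
    {"xyz": [0,0,0.001],"rot": [0,0,0],"gripper": 0},
    {"xyz": [0,0,0.002],"rot": [0,0,0],"gripper": 0},
    {"xyz": [0,0,0.003],"rot": [0,0,0],"gripper": 0},
    {"xyz": [0,0,0.0035],"rot": [0,0,0],"gripper": 0},
    {"xyz": [0,0,0.004],"rot": [0,0,0],"gripper": 0}
  ]
}}

```text
time: 10.93
tcp_pos: [0.5945, -0.0612, 0.06]
tcp_rot: [[-0.637, 0.771, 0.001], [0.771, 0.637, -0.001], [-0.001, 0.0, -1.0]]
wrist_force: [-8.3, -0.1, 23.2]
width: 0.0008
grasp_force: 11.2
```

>>> {"method": "apply_moves", "body": {
  "steps": [
    {"xyz": [0,0,0.0005],"rot": [0,0,0],"gripper": 0},
    {"xyz": [0,0,0.0005],"rot": [0,0,0],"gripper": 0},
    {"xyz": [0,0,0.001],"rot": [0,0,0],"gripper": 0},
    {"xyz": [0,0,0.001],"rot": [0,0,0],"gripper": 0},
    {"xyz": [0,0,0.001],"rot": [0,0,0],"gripper": 0}
  ]
}}

```text
time: 11.35
tcp_pos: [0.5946, -0.0612, 0.0599]
tcp_rot: [[-0.637, 0.771, 0.001], [0.771, 0.637, -0.001], [-0.001, 0.0, -1.0]]
wrist_force: [-10.0, 0.0, 25.7]
width: 0.0005
grasp_force: 13.3
```

>>> {"method": "apply_moves", "body": {
  "steps": [
    {"xyz": [0,0,-0.0005],"rot": [0,0,0],"gripper": 0},
    {"xyz": [0,0,-0.0005],"rot": [0,0,0],"gripper": 0},
    {"xyz": [0,0,-0.0005],"rot": [0,0,0],"gripper": 0},
    {"xyz": [0,0,-0.0005],"rot": [0,0,0],"gripper": 0},
    {"xyz": [0,0,-0.0005],"rot": [0,0,0],"gripper": 0}
  ]
}}

```text
time: 11.77
tcp_pos: [0.5946, -0.0612, 0.06]
tcp_rot: [[-0.637, 0.771, 0.001], [0.771, 0.637, -0.001], [-0.001, 0.0, -1.0]]
wrist_force: [-7.6, -0.6, 22.3]
width: 0.0001
grasp_force: 11.1
```

>>> {"method": "apply_moves", "body": {
  "steps": [
    {"xyz": [0,0,0],"rot": [0,0,0],"gripper": 0},
    {"xyz": [0,0,0],"rot": [0,0,0],"gripper": 0},
    {"xyz": [0,0,0],"rot": [0,0,0],"gripper": 0},
    {"xyz": [0,0,0],"rot": [0,0,0],"gripper": 0},
    {"xyz": [0,0,0],"rot": [0,0,0],"gripper": 0}
  ]
}}

```text
time: 12.18
tcp_pos: [0.5945, -0.0612, 0.06]
tcp_rot: [[-0.637, 0.771, 0.001], [0.771, 0.637, -0.001], [-0.001, 0.0, -1.0]]
wrist_force: [-8.3, 0.0, 22.1]
width: 0.0004
grasp_force: 11.1
```

>>> {"method": "apply_moves", "body": {
  "steps": [
    {"xyz": [0,0,-0.003],"rot": [0,0,0],"gripper": 0},
    {"xyz": [0,0,-0.01],"rot": [0,0,0],"gripper": 0},
    {"xyz": [0,0,-0.03],"rot": [0,0,0],"gripper": 0},
    {"xyz": [0,0,-0.06],"rot": [0,0,0],"gripper": 0},
    {"xyz": [0,0,-0.1],"rot": [0,0,0],"gripper": 0}
  ]
}}

```text
time: 12.6
tcp_pos: [0.5929, -0.0615, 0.1571]
tcp_rot: [[-0.637, 0.771, -0.004], [0.771, 0.637, 0.001], [0.003, -0.003, -1.0]]
wrist_force: [0.9, -0.6, 0.8]
width: 0.0005
grasp_force: 0.0
```

>>> {"method": "apply_moves", "body": {
  "steps": [
    {"xyz": [0.02,-0.02,-0.03],"rot": [0,0,0],"gripper": 0},
    {"xyz": [0.02,-0.02,-0.06],"rot": [0,0,0],"gripper": 0},
    {"xyz": [0.02,-0.02,-0.08],"rot": [0,0,0],"gripper": 0},
    {"xyz": [0.02,-0.02,-0.08],"rot": [0,0,0],"gripper": 0},
    {"xyz": [0.02,-0.02,-0.08],"rot": [0,0,0],"gripper": 0}
  ]
}}

```text
time: 13.02
tcp_pos: [0.5671, -0.0587, 0.2395]
tcp_rot: [[-0.637, 0.771, 0.003], [0.771, 0.637, -0.0], [-0.002, 0.002, -1.0]]
wrist_force: [0.3, 0.0, -0.6]
width: 0.0004
grasp_force: 0.0
```

Run:
```python
from h import *
im,d=get_image('scene'); o=cv2.imread('pics/scene0.png'); n=im[:,:,::-1]
cv2.imwrite('pics/s3.png',np.vstack([cv2.resize(k[170:270,230:470],None,fx=3,fy=3) for k in(o,n)])[:600])
m=im.astype(int); g=(m[...,1]>m[...,0]+20)&(m[...,1]>m[...,2]+8)
y,x=np.nonzero(g[209:241,295:327]); P=np.array([world('scene',(a+295,c+209),d) for a,c in zip(x,y)]); print(len(x),P.mean(0).round(4),np.percentile(P[:,2],[50,90]))
s=state(); print(s['time'],s['wrist_force'])
```

```text
115 [ 0.5987 -0.0593  0.0612] [0.06261369 0.06517215]
13.0667 [-0.63644253 -0.1094475   0.35135538]
```

View pics/s3.png

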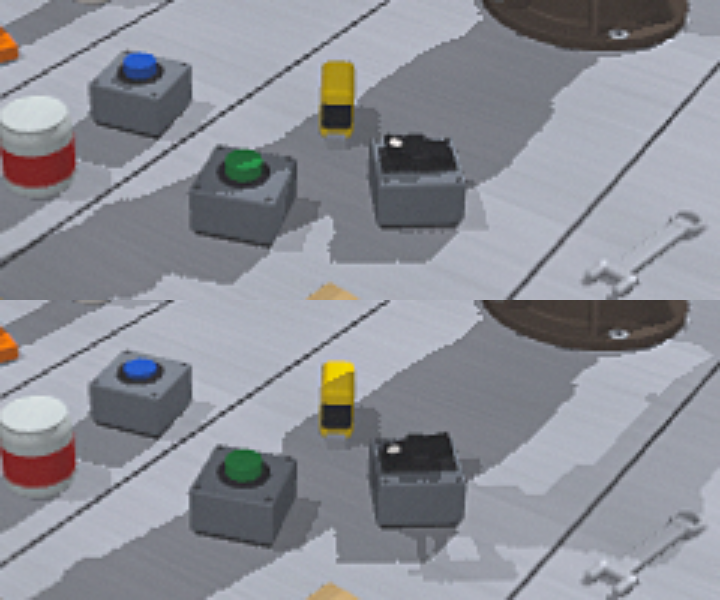

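The comparison shows blue pressed in, green back up, the rocker's dot end down and the boxes unmoved. I'll check the rocker angle against the start image once before handing in.

Run:
```python
from h import *
for cam,U,V in(('scene',(352,388),(207,232)),('top',(240,275),(190,225))):
  im,d1=get_image(cam)
  for n,d in(('before',np.load(cam+'d.npy')),('after',d1)):
    P=np.array([world(cam,(a,c),d) for a in range(*U) for c in range(*V)])
    q=P[:,:2]-[.4824,.0525]; t=q@[.64,-.77]; w=q@[.77,.64]
    m=(abs(t)<.024)&(abs(w)<.010)&(P[:,2]>.055)&(P[:,2]<.08)
    print(cam,n,m.sum(),np.polyfit(t[m],P[m,2],1).round(4) if m.sum()>20 else '')
```

```text
scene before 72 [0.1498 0.065 ]
scene after 71 [-0.1772  0.0655]
top before 162 [0.1537 0.0657]
top after 65 [-0.0623  0.068 ]
```

```bash
python3 -c "
from plant import hand_in; print(hand_in())"
```

```text
the job is handed in; nothing more can be done
None
```

The job is handed in after about 13 s. The rocker was pressed to its stop, then blue was pushed fully in and stayed in. Green was held down for over a second and came back up. The red stop was never touched, and the three boxes I pressed look unmoved in the last picture.

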